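# Bed a drilled strip against the jig's stop and latch it

### The arm

A 6-joint arm with a two-finger parallel gripper is mounted at the origin on a cart in front of the work surface, level with it; the furniture and walls round the work are solid. World frame = base frame: x ahead of the robot, y to its left, z up, the work surface at z = 0. Lengths are in m, angles in rad, forces in N, time in s.
With the tool pointing down it reaches from about 0.35 to 1 m from the base axis. Payload 7.1 kg.
Tool frame: the origin (TCP) lies on the centre line of the jaws, within the pads' length; the fingertips stand 8 mm ahead of it and the grasp point (between the pads) lies 11 mm behind it; z points along the fingers, x is the direction in which the jaws open and shut, and the axes are right-handed (so a half turn about z gives the same grasp; the last joint's range is limited). The gripper opens to 85 mm and grips with 20 to 120 N. Pads are 22 mm wide; open, the fingers measure 114 mm over their backs; the gripper's body (76 mm by 85 mm) begins 54 mm behind the grasp point. The pads swing forward as they close: fully open they stand 13 mm farther back than shut.
Start: joints at [1.285, 0.423, 1.63, -0, 1.089, -0.019], TCP at [0.165, 0.603, 0.239] pointing down, gripper open.
Joint ranges: [-3, 3], [-0.9, 2.11], [0.09, 2.58], [-1.31, 4.45], [0.11, 2.69], [-2.54, 2.54]. Speed limits (rad/s): [2.39, 2.39, 3.01, 3.14, 3.14, 3.14].

### API

Orientations are given as [roll, pitch, yaw] about the fixed x, y, z axes, in that order (R = Rz(yaw) Ry(pitch) Rx(roll)).
In Python, from cell import robot, capture, camera_info gives the robot as it stands. The module is installed in compiled form; this text tells all that it offers.
- The arm moves only by the tool step_arm, never from a script. Its argument "increments" is a list of rows, each an object with "claw": the opening, from 0 (shut) to 1 (fully open); "xyz": the shift along the tool's x, y, z as a fraction of full scale, a list of three; "roll": the turn about the tool's z as a fraction of full scale. A call has 1 to 8 rows; each row shifts and turns the commanded pose from where the row before left it, along the tool's axes as they then stand; what a row does not reach is not made up. Full scale, the value 1, is 0.15 m for a shift and 180 degrees for a turn. A row lasts 1/8 s, in which the tool goes at most 62.5 mm and 10.7 degrees, less where a joint would pass 70% of its speed; a pose out of reach is approached as far as the arm can. A call with a number of a shift or a turn outside -1 to 1 is refused whole. A call with a gripper value outside its range is refused whole. The fingers move at their own pace and stop on an object; "squeeze" is the grip in N (left out, the last holds). Time passes only in rows, so rows that do not move let the fingers close. It gives the time, the measured TCP pose, the force and the opening at its end, in the units of the state.
- robot.get_obs(): the state, without advancing time (a new reading comes with each control period).
- capture(name): name is "side" or "top"; returns the picture (400x640x3 uint8, red, green, blue); there is no depth.
- camera_info(name): a dict with "fx", "fy", "cx", "cy" (pixels), "rvec" (rotation vector, rad) and "tvec" (3), from world to camera coordinates, as OpenCV has them. Camera axes: x right, y down, z forward; pixel columns grow to the right and rows downward; lengths in m; the calibration is good to about 2 mm. A picture is of the moment at which its call begins. camera_info takes no time and is no camera call.
- robot.hand_in(): hands the job in, once; it reports no verdict.
The state is a dict: "time_s": time; "qpos": joint angles; "qvel": joint speeds; "joint_torque": joint torques, N m; "ee_pos": TCP position; "ee_rot": TCP orientation; "wrist_force": force on the tool from outside, world axes, zero at the start; "moment": the same for the moment, N m; "gripper_width": finger opening in m.
Only numpy, scipy, OpenCV 4.12 (cv2) and the standard library are available. Lean on these libraries where they do the work, as an engineer would, in place of code of your own. Each camera call takes 0.05 s, during which the arm holds its last target.

### The job

On the alignment jig, swing the loose aluminium strip round its pivot pin by pushing its free end away from you until its edge meets the screw of the stop, and keep it pressed there, straight opposite the screw, with a steady 10 N or so for a good second, never letting it reach 20 N. Then back off and swing the stiff turn-latch round behind the strip's free end until its nose bears gently but firmly on the strip's near edge, so that the strip stays pinched between latch and stop when you let go. Leave the other things where they are.

Things in the scene. Friction and masses are not known exactly. Their poses are not given: they have to be found in the camera images.
- jig: grey jig plate fixed to the worktop, 200 mm along its x, 290 mm along its y, 12 mm thick; origin at the centre of its underside, z up, its -x side faces the robot. It carries the pin, the stop and the latch.
- pin (a point): pivot pin, 10 mm diameter, fixed on the jig; point on its axis at the plate's top face. A knurled head of 22 mm diameter, from 12 to 20 mm above the plate, keeps the strip on it (1 mm play all round in the strip's 12 mm hole).
- strip: loose aluminium strip, 24 mm wide, 200 mm long, 10 mm thick, 0.1 to 0.2 kg, flat on the plate; origin at the pivot hole's centre, underside; it runs along its own +y from 12 mm behind the origin to 188 mm ahead. At the stop its +x edge touches the screw and its y is within 0.05 rad of the jig's. It starts turned 0.45 to 0.85 rad from there about +z, the free end towards the jig's -x.
- press_point (a point): point on the strip's centre line, half-way up its thickness, 150 mm from the pivot hole; the strip's -x edge, to be pushed, is 12 mm to its -x side. With the strip at the stop it lies straight opposite the stop screw, so a push there goes into the stop, less what friction under the strip takes (fingers that bear down on the strip while pushing can lose up to 4 N of 10).
- stop: fixed dark steel block, 20 x 34 x 20 mm, with a round-nosed steel screw (12 mm thick, at strip height) pointing to the jig's -x; origin at the foot of its -x face below the screw, axes as the jig's; 24 mm in +x, 150 mm in +y of the pin. The screw stands 6 to 18 mm out, set anew each time and not measured: find it by touch. Rigid: 1 to 2 mm of arm travel from first touch to too much force.
- latch (a joint): turn-latch angle about its vertical axis, rad: 0 = nose points to the jig's -x (open; starts at 0 to 0.4), 1.57 = to the jig's -y; grows counter-clockwise seen from above, up to 2.3; with the strip at the stop the nose meets the strip's -x edge between 1.75 and 2.2, depending on the stop screw. Stiff: takes about 5 N at the post and stays where it is left.
- latch_hinge (a point): vertical axis of the latch at the plate's top face, 34 mm in -x and 215 mm in +y of the pin; the latch bar is 12 mm wide, 10 mm thick, 1 mm above the plate.
- latch_post (a point): black upright post on the latch, 12 mm diameter, 40 mm from the latch axis along the bar; point on its axis 34 mm above the plate; the post reaches from 11 to 44 mm above the plate.
- latch_nose (a point): centre of the latch bar's rounded nose (6 mm radius), 44 mm from the latch axis, half-way up the bar; it bears on the strip when it lies 18 mm to the strip's -x side of its centre line.
- fitting: bystander: small black finger-tight fitting, 29 mm long, lying on the front left corner of the plate.
- filter: bystander: syringe filter, 26 mm disc 14 mm high, standing on the plate behind the home strip.
- spanner: bystander: open-ended spanner, 132 mm long, lying on the worktop in front of the jig.
Mind the look-alikes: they are no part of the job. There is more than one size of the strip; the one meant has the size given above.

How it is judged:
On the way, in this order (a step that is already met when the one before it is completed fails the run):
1. the strip is pressed against the stop with 4 to 16 N for 0.6 s without a break (contact force between strip and stop between 4 and 16 N), for 0.6 s.
2. the latch bears on the strip's edge and pinches it against the stop (x of latch_nose in the frame of strip above -0.02 m and contact force between strip and stop above 1.5 N), for 0.2 s.
At the end, for the whole second after the job is handed in: The strip lies flat and at rest, still bearing on the stop (more than 0.3 N) and parallel to the jig's y within 0.06 rad, with the latch's nose against its near edge (within 2 mm) (x of latch_nose in the frame of strip above -0.02 m and contact force between strip and stop above 0.3 N and angle between the y axis of strip and the y axis of jig, either way round below 0.06 rad and angle between strip's own z axis and vertical below 0.03 rad and linear speed of strip below 0.01 m/s and angular speed of strip below 0.05 rad/s); the robot touches nothing.
It fails at once if the strip is pressed against the stop with more than 22 N (contact force between strip and stop above 22 N).
It fails at once if the fitting is moved by more than 15 mm (distance of fitting from where it was at the start of the episode above 0.015 m).
It fails at once if the filter is moved by more than 15 mm (distance of filter from where it was at the start of the episode above 0.015 m).
It fails at once if the spanner is moved by more than 15 mm (distance of spanner from where it was at the start of the episode above 0.015 m).
It also fails if it takes over 72 s, if anything falls off the work surface, if the arm or the gripper's body presses on something with over 40 N, if the wrist force passes 120 N, or if a joint passes its speed limit or range.

## Working session

There is one attempt and no reset: what is moved stays moved. The work goes in short steps, Python scripts to look and compute and a tool call to move; the robot and the scene stay as the last step left them, time stands still between calls to the robot, and variables do not carry over. Pictures are saved under pics/ and viewed, and the job is handed in when it is done.

Besides the shell and the picture viewer there is one more tool, called after ">>>" as name([rows], argument=value, ...), one row to a line, values as JSON. step_arm: Moves the arm, as the interface text tells. Shift numbers are shares of 0.15 m and turn numbers shares of 180 degrees, none past 1 either way. Its arguments: {"type":"object","properties":{"increments":{"type":"array"},"squeeze":{"type":"number"}},"required":["increments"]}

```bash
mkdir -p pics; ls
python3 - <<'E'
from cell import robot, capture, camera_info
import cv2
print(robot.get_obs())
for n in("side","top"):
    print(n,camera_info(n)); cv2.imwrite(f"pics/{n}0.png",capture(n)[:,:,::-1])
E
```

```text
pics
{'time_s': 0.0, 'qpos': array([ 1.28500645e+00,  4.23863724e-01,  1.63069906e+00, -1.46410849e-05,
        1.08859144e+00, -1.89969112e-02]), 'qvel': array([ 0.00056339, -0.0001249 ,  0.00025017, -0.00019185, -0.00140881,
       -0.00116652]), 'joint_torque': array([ 3.19645405e-03, -5.57377160e+01, -2.81747657e+01,  2.10878125e-04,
        7.39348208e-03,  3.03295633e-05]), 'ee_pos': array([0.16459965, 0.60237781, 0.23852783]), 'ee_rot': array([-3.14157595e+00,  1.56152875e-03,  1.30401017e+00]), 'wrist_force': array([0.38023472, 0.57743079, 0.63716013]), 'moment': array([ 0.01230294,  0.00666777, -0.02864908]), 'gripper_width': 0.08545195000796267}
side {'fx': 520.656592405412, 'fy': 520.656592405412, 'cx': 326.729012406781, 'cy': 189.31300251503333, 'rvec': array([ 2.30804046, -0.11828476,  0.04583795]), 'tvec': array([-0.54248303,  0.11962659,  0.98002012])}
top {'fx': 388.588838673099, 'fy': 388.588838673099, 'cx': 321.31043571784465, 'cy': 203.71978098047126, 'rvec': array([ 2.21219697, -2.21369345,  0.10257426]), 'tvec': array([0.04891541, 0.54240486, 0.89947947])}
```

View pics/side0.png

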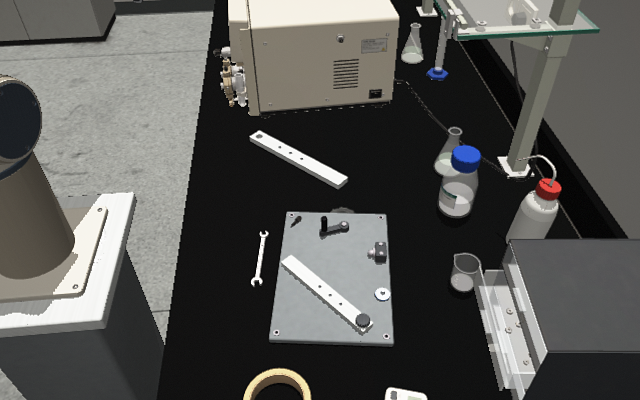

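View pics/top0.png

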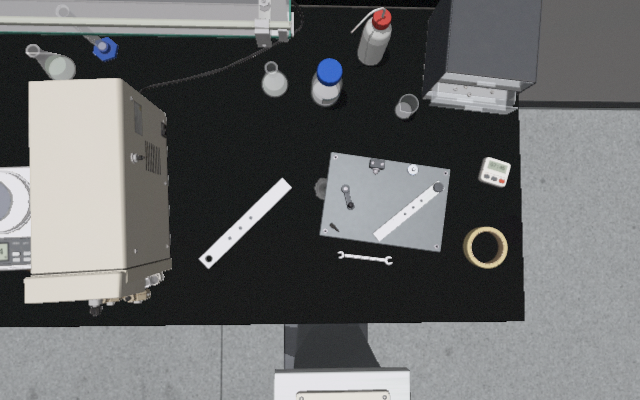

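The side picture shows the jig with corners at about (285,212), (387,213), (393,343) and (271,341). The strip's pin head is at (363,320) and the latch post at (324,222). Next I'll zoom in to measure.

Run:
```python
import cv2
a=cv2.imread("pics/side0.png")[200:350,260:405]; cv2.imwrite("pics/side0z.png",cv2.resize(a,None,fx=4,fy=4,interpolation=cv2.INTER_CUBIC))
a=cv2.imread("pics/top0.png")[145:275,310:460]; cv2.imwrite("pics/top0z.png",cv2.resize(a,None,fx=4.5,fy=4.5,interpolation=cv2.INTER_CUBIC))
```

```text
(no output)
```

View pics/side0z.png

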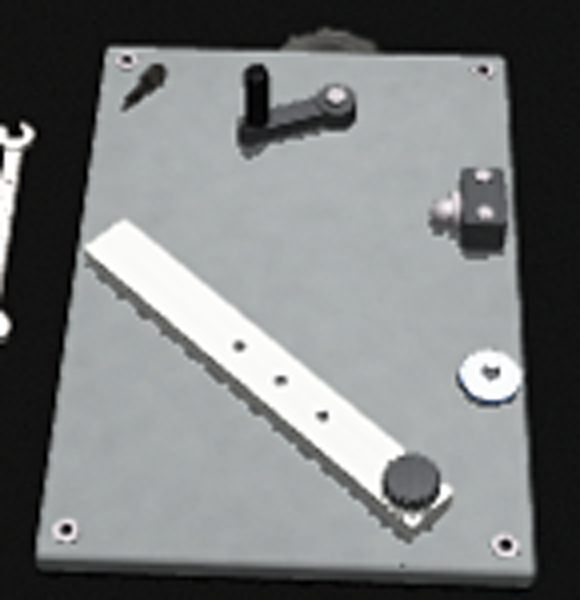

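View pics/top0z.png

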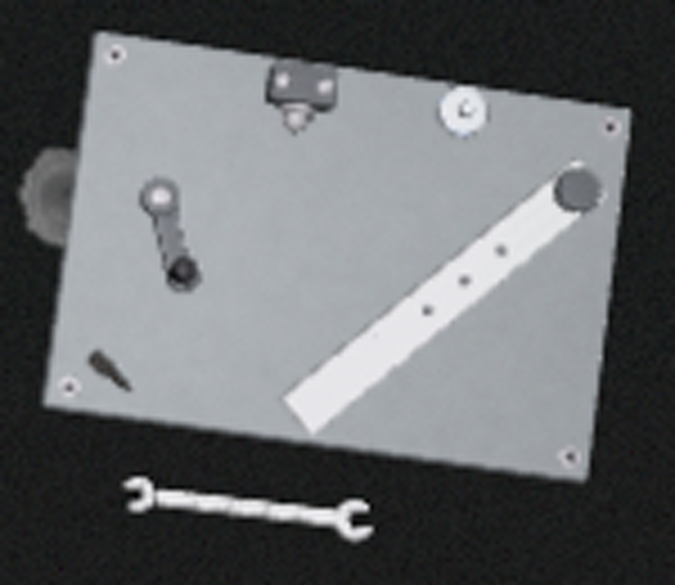

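```bash
cat > h.py <<'E'
import numpy as np,cv2
from cell import camera_info
from scipy.optimize import least_squares
C={n:camera_info(n) for n in("side","top")}
Z={"side":(4,260,200),"top":(4.5,310,145)}
def px(n,p):
    s,a,b=Z[n]; p=np.atleast_2d(np.array(p,float)); return (p+.5)/s-.5+[a,b]
def ray(n,p,z):
    c=C[n];R=cv2.Rodrigues(c["rvec"])[0];o=-R.T@c["tvec"]
    p=np.atleast_2d(p);d=np.c_[(p[:,0]-c["cx"])/c["fx"],(p[:,1]-c["cy"])/c["fy"],np.ones(len(p))]@R
    return o+d*((z-o[2])/d[:,2])[:,None]
def proj(n,X):
    c=C[n];K=np.array([[c["fx"],0,c["cx"]],[0,c["fy"],c["cy"]],[0,0,1]])
    return cv2.projectPoints(np.atleast_2d(np.array(X,float)),c["rvec"],c["tvec"],K,None)[0][:,0]
E
python3 - <<'E'
from h import *
loc=np.array([[.1,.145],[.1,-.145],[-.1,-.145],[-.1,.145]])
T=ray("top",px("top",[[95,32],[630,108],[587,481],[44,405]]),.012)[:,:2]
S=ray("side",px("side",[[502,57],[534,574],[38,562],[108,48]]),.012)[:,:2]
def fit(P):
    def f(v):
        c,s=np.cos(v[2]),np.sin(v[2]); return ((loc@np.array([[c,s],[-s,c]])+v[:2])-P).ravel()
    r=least_squares(f,[.6,0,0]);return r.x,r.fun.reshape(-1,2)*1e3
for P in(T,S,(T+S)/2):
    v,r=fit(P);print(v,r.round(1).tolist())
    R=lambda w:np.array([[np.cos(v[2]),-np.sin(v[2])],[np.sin(v[2]),np.cos(v[2])]])
    inv=lambda X:(X[:,:2]-v[:2])@R(0)
    for n,q,z in [("top",[[577,190]],.032),("side",[[413,474]],.032),("top",[[159,196]],.024),("side",[[337,95]],.024),
      ("top",[[183,270]],.056),("side",[[257,71]],.056),("top",[[286,400],[316,433]],.022),("side",[[125,220],[86,247]],.022),("top",[[296,131]],.017),("side",[[432,213]],.017)]:
        X=ray(n,px(n,q),z);print(n,z,X[:,:2].round(4).tolist(),'jig',inv(X).round(4).tolist())
E
```

```text
[ 0.54810631 -0.10321511 -0.13812338] [[1.0, 0.7], [0.3, -1.2], [-0.3, -0.5], [-1.0, 1.1]]
top 0.032 [[0.581, -0.2231]] jig [[0.0491, -0.1142]]
side 0.032 [[0.5808, -0.2259]] jig [[0.0493, -0.117]]
top 0.024 [[0.5782, -0.0063]] jig [[0.0165, 0.1001]]
side 0.024 [[0.5778, -0.0067]] jig [[0.0161, 0.0997]]
top 0.056 [[0.5382, -0.0149]] jig [[-0.022, 0.0861]]
side 0.056 [[0.5384, -0.018]] jig [[-0.0214, 0.0831]]
top 0.022 [[0.4725, -0.072], [0.4554, -0.0874]] jig [[-0.0792, 0.0206], [-0.094, 0.0029]]
side 0.022 [[0.4726, -0.0727], [0.4544, -0.0866]] jig [[-0.079, 0.0199], [-0.0951, 0.0035]]
top 0.017 [[0.6133, -0.0794]] jig [[0.0613, 0.0326]]
side 0.017 [[0.6127, -0.0788]] jig [[0.0606, 0.033]]
[ 0.54683712 -0.10750777 -0.13765323] [[1.6, 0.3], [1.8, -1.5], [-1.4, 0.4], [-1.9, 0.9]]
top 0.032 [[0.581, -0.2231]] jig [[0.0497, -0.1098]]
side 0.032 [[0.5808, -0.2259]] jig [[0.0499, -0.1126]]
top 0.024 [[0.5782, -0.0063]] jig [[0.0172, 0.1046]]
side 0.024 [[0.5778, -0.0067]] jig [[0.0168, 0.1041]]
top 0.056 [[0.5382, -0.0149]] jig [[-0.0213, 0.0905]]
side 0.056 [[0.5384, -0.018]] jig [[-0.02
[... 301 characters left out ...]
 0.54747171 -0.10536144 -0.13788849] [[1.3, 0.5], [1.0, -1.4], [-0.9, -0.1], [-1.5, 1.0]]
top 0.032 [[0.581, -0.2231]] jig [[0.0494, -0.112]]
side 0.032 [[0.5808, -0.2259]] jig [[0.0496, -0.1148]]
top 0.024 [[0.5782, -0.0063]] jig [[0.0169, 0.1024]]
side 0.024 [[0.5778, -0.0067]] jig [[0.0164, 0.1019]]
top 0.056 [[0.5382, -0.0149]] jig [[-0.0216, 0.0883]]
side 0.056 [[0.5384, -0.018]] jig [[-0.021, 0.0853]]
top 0.022 [[0.4725, -0.072], [0.4554, -0.0874]] jig [[-0.0788, 0.0228], [-0.0936, 0.0051]]
side 0.022 [[0.4726, -0.0727], [0.4544, -0.0866]] jig [[-0.0787, 0.0221], [-0.0948, 0.0057]]
top 0.017 [[0.6133, -0.0794]] jig [[0.0616, 0.0348]]
side 0.017 [[0.6127, -0.0788]] jig [[0.061, 0.0352]]
```

```bash
cat >> h.py <<'E'
PSI=-0.138; PIN=np.array([.581,-.2245])
J=np.array([[np.cos(PSI),-np.sin(PSI)],[np.sin(PSI),np.cos(PSI)]])
def p2w(v): return PIN+J@np.array(v,float)   # pin-relative jig coords -> world
def tool(d,yaw):
    c,s=np.cos(yaw),np.sin(yaw); d=np.array(d,float)
    return np.array([d[0]*c+d[1]*s,d[0]*s-d[1]*c,-d[2]])/.15
def st():
    from cell import robot
    o=robot.get_obs(); print("t",round(o["time_s"],3),"pos",o["ee_pos"].round(4),"rot",o["ee_rot"].round(4),"F",o["wrist_force"].round(2),"M",o["moment"].round(2),"w",round(o["gripper_width"],4),"q",o["qpos"].round(2)); return o
E
python3 - <<'E'
from h import *
for z in(0,.15,.3): print(z,ray("top",[[170,265],[125,80],[172,120],[25,300]],z)[:,:2].round(3).tolist())
print(ray("top",px("top",[[130,490],[360,515]]),.005)[:,:2], ray("top",px("top",[[90,350],[130,390],[463,110]]),.02)[:,:2])
# start pos for strip push
a=.82
for a,g in((.82,.031),(.82,.023),(0,.023)):
    yd=np.array([-np.sin(a),np.cos(a)]);xd=np.array([np.cos(a),np.sin(a)])
    print(a,g,p2w(.15*yd-xd*(.0+g)), "yaw",PSI+a-np.pi/2)
E
```

```text
0 [[0.4, 0.401], [0.838, 0.515], [0.742, 0.403], [0.322, 0.726]]
0.15 [[0.415, 0.35], [0.782, 0.445], [0.702, 0.351], [0.35, 0.622]]
0.3 [[0.43, 0.298], [0.726, 0.375], [0.662, 0.299], [0.378, 0.518]]
[[ 0.42527626  0.00782074]
 [ 0.41162168 -0.11356192]] [[ 0.4985552   0.02952534]
 [ 0.47785084  0.00885492]
 [ 0.62431777 -0.16728704]]
0.82 0.031 [ 0.46238224 -0.12759372] yaw -0.8887963267948966
0.82 0.023 [ 0.46859275 -0.12255094] yaw -0.8887963267948966
0 0.023 [ 0.57885302 -0.0727621 ] yaw -1.7087963267948965
```

Run:
```python
from h import *
y=1.304
W=[(.1646,.6024),(.24,.40),(.36,.15),(.457,-.132)]
for a,b,n in zip(W,W[1:],(5,6,7)): print(n,tool([b[0]-a[0],b[1]-a[1],0],y)/n)
```

```text
5 [-0.23381405  0.16812482 -0.        ]
6 [-0.2327978   0.20185008 -0.        ]
7 [-0.23471396  0.15991939 -0.        ]
```

>>> step_arm([
  {"claw":0,"xyz":[-0.234,0.168,0]},
  {"claw":0,"xyz":[-0.234,0.168,0]},
  {"claw":0,"xyz":[-0.234,0.168,0]},
  {"claw":0,"xyz":[-0.234,0.168,0]},
  {"claw":0,"xyz":[-0.234,0.168,0]},
  {"claw":0,"xyz":[-0.233,0.202,0]},
  {"claw":0,"xyz":[-0.233,0.202,0]},
  {"claw":0,"xyz":[-0.233,0.202,0]},
], squeeze=20)

```text
validation failed for argument at $.in...
```

>>> step_arm([
  {"claw":0,"xyz":[-0.233,0.202,0]},
  {"claw":0,"xyz":[-0.233,0.202,0]},
  {"claw":0,"xyz":[-0.233,0.202,0]},
  {"claw":0,"xyz":[-0.235,0.16,0]},
  {"claw":0,"xyz":[-0.235,0.16,0]},
  {"claw":0,"xyz":[-0.235,0.16,0]},
  {"claw":0,"xyz":[-0.235,0.16,0]},
  {"claw":0,"xyz":[-0.235,0.16,0]},
])

```text
validation failed for argument at $.in...
```

>>> step_arm([
  {"claw":0,"xyz":[-0.235,0.16,0]},
  {"claw":0,"xyz":[-0.235,0.16,0]},
  {"claw":0,"xyz":[0,0,0],"roll":0.058},
  {"claw":0,"xyz":[0,0,0],"roll":0.058},
  {"claw":0,"xyz":[0,0,0],"roll":0.058},
  {"claw":0,"xyz":[0,0,0],"roll":0.058},
  {"claw":0,"xyz":[0,0,0],"roll":0.058},
  {"claw":0,"xyz":[0,0,0],"roll":0.058},
])

```text
validation failed for argument at $.in...
```

>>> step_arm([
  {"claw":0,"xyz":[0,0,0],"roll":0.058},
  {"claw":0,"xyz":[0,0,0],"roll":0.058},
  {"claw":0,"xyz":[0,0,0],"roll":0.058},
  {"claw":0,"xyz":[0,0,0],"roll":0.058},
  {"claw":0,"xyz":[0,0,0],"roll":0.058},
  {"claw":0,"xyz":[0,0,0],"roll":0.058},
  {"claw":0,"xyz":[0,0,0]},
])

```text
validation failed for argument at $.in...
```

Run:
```python
from h import *
st()
```

```text
t 0.1 pos [0.1646 0.6025 0.2386] rot [-3.1416e+00  1.3000e-03  1.3040e+00] F [-0.41 -0.23  0.26] M [ 0.01 -0.06  0.06] w 0.0854 q [ 1.29  0.42  1.63 -0.    1.09 -0.02]
```

>>> step_arm([
  {"claw":0,"xyz":[-0.234,0.168,0],"roll":0},
  {"claw":0,"xyz":[-0.234,0.168,0],"roll":0},
  {"claw":0,"xyz":[-0.234,0.168,0],"roll":0},
  {"claw":0,"xyz":[-0.234,0.168,0],"roll":0},
  {"claw":0,"xyz":[-0.234,0.168,0],"roll":0},
  {"claw":0,"xyz":[-0.233,0.202,0],"roll":0},
  {"claw":0,"xyz":[-0.233,0.202,0],"roll":0},
  {"claw":0,"xyz":[-0.233,0.202,0],"roll":0},
], squeeze=20)

```text
time_s: 1.1
ee_pos: [0.3003, 0.2738, 0.2393]
ee_rot: [3.142, 0.0, 1.304]
wrist_force: [0.6, 0.5, 0.8]
gripper_width: 0.0002
```

>>> step_arm([
  {"claw":0,"xyz":[-0.233,0.202,0],"roll":0},
  {"claw":0,"xyz":[-0.233,0.202,0],"roll":0},
  {"claw":0,"xyz":[-0.233,0.202,0],"roll":0},
  {"claw":0,"xyz":[-0.235,0.16,0],"roll":0},
  {"claw":0,"xyz":[-0.235,0.16,0],"roll":0},
  {"claw":0,"xyz":[-0.235,0.16,0],"roll":0},
  {"claw":0,"xyz":[-0.235,0.16,0],"roll":0},
  {"claw":0,"xyz":[-0.235,0.16,0],"roll":0},
])

```text
time_s: 2.1
ee_pos: [0.4295, -0.0529, 0.2392]
ee_rot: [-3.141, -0.0, 1.304]
wrist_force: [-0.0, -0.3, -0.3]
gripper_width: 0.0
```

>>> step_arm([
  {"claw":0,"xyz":[-0.235,0.16,0],"roll":0},
  {"claw":0,"xyz":[-0.235,0.16,0],"roll":0},
  {"claw":0,"xyz":[0,0,0],"roll":0.058},
  {"claw":0,"xyz":[0,0,0],"roll":0.058},
  {"claw":0,"xyz":[0,0,0],"roll":0.058},
  {"claw":0,"xyz":[0,0,0],"roll":0.058},
  {"claw":0,"xyz":[0,0,0],"roll":0.058},
  {"claw":0,"xyz":[0,0,0],"roll":0.058},
])

```text
time_s: 3.1
ee_pos: [0.4569, -0.1321, 0.2391]
ee_rot: [-3.141, 0.001, 0.205]
wrist_force: [0.3, 0.1, 0.7]
gripper_width: -0.0002
```

>>> step_arm([
  {"claw":0,"xyz":[0,0,0],"roll":0.058},
  {"claw":0,"xyz":[0,0,0],"roll":0.058},
  {"claw":0,"xyz":[0,0,0],"roll":0.058},
  {"claw":0,"xyz":[0,0,0],"roll":0.058},
  {"claw":0,"xyz":[0,0,0],"roll":0.058},
  {"claw":0,"xyz":[0,0,0],"roll":0.058},
  {"claw":0,"xyz":[0,0,0],"roll":0},
])

```text
time_s: 3.98
ee_pos: [0.4569, -0.1321, 0.2391]
ee_rot: [3.141, 0.0, -0.881]
wrist_force: [-0.1, -0.0, -0.0]
gripper_width: 0.0002
```

Run:
```python
from h import *
o=st()
t=np.array([.457,-.132,.0245])
d=t-o["ee_pos"];print(d,tool(d,o["ee_rot"][2]))
```

```text
t 3.975 pos [ 0.4569 -0.1321  0.2391] rot [ 3.1413e+00  5.0000e-04 -8.8090e-01] F [-0.1  -0.02 -0.04] M [-0.    0.04  0.04] w 0.0002 q [-0.31  0.2   1.95  0.    0.99  0.57]
[ 1.04899441e-04  9.21101343e-05 -2.14604969e-01] [-2.85751189e-05 -9.30228106e-04  1.43069979e+00]
```

>>> step_arm([
  {"claw":0,"xyz":[0,0,0.25],"roll":0},
  {"claw":0,"xyz":[0,0,0.25],"roll":0},
  {"claw":0,"xyz":[0,0,0.25],"roll":0},
  {"claw":0,"xyz":[0,0,0.25],"roll":0},
  {"claw":0,"xyz":[0,0,0.25],"roll":0},
  {"claw":0,"xyz":[0,0,0],"roll":0},
])

```text
time_s: 4.72
ee_pos: [0.4551, -0.1315, 0.0497]
ee_rot: [3.138, 0.005, -0.879]
wrist_force: [-1.1, -0.0, -0.2]
gripper_width: 0.0
```

Run:
```python
from h import *
from cell import capture
st()
a=capture("side")[200:350,260:405,::-1]; cv2.imwrite("pics/s1.png",cv2.resize(a,None,fx=4,fy=4,interpolation=cv2.INTER_CUBIC))
```

```text
t 4.725 pos [ 0.4551 -0.1315  0.0497] rot [ 3.1384  0.0049 -0.8793] F [-1.1  -0.04 -0.2 ] M [0.02 0.04 0.01] w 0.0 q [-0.31  0.54  2.05 -0.    0.56  0.57]
```

View pics/s1.png

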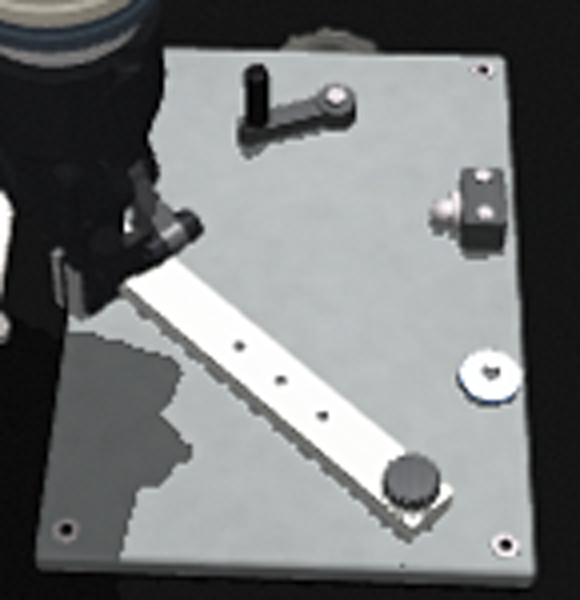

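>>> step_arm([
  {"claw":0,"xyz":[0,0,0.09],"roll":0},
  {"claw":0,"xyz":[0,0,0.07],"roll":0},
  {"claw":0,"xyz":[0,0,0],"roll":0},
  {"claw":0,"xyz":[0,0,0],"roll":0},
])

```text
time_s: 5.28
ee_pos: [0.4572, -0.1322, 0.0281]
ee_rot: [-3.141, -0.0, -0.882]
wrist_force: [-0.4, -0.3, -0.5]
gripper_width: -0.0001
```

Run:
```python
from h import *
from cell import capture
o=st()
v=J.T@(o["ee_pos"][:2]-PIN); print(v)
for a in(.82,):
    yd=np.array([-np.sin(a),np.cos(a)]);xd=np.array([np.cos(a),np.sin(a)]); print(v@yd,v@xd)
```

```text
t 5.275 pos [ 0.4572 -0.1322  0.0281] rot [-3.1414e+00 -3.0000e-04 -8.8230e-01] F [-0.39 -0.27 -0.5 ] M [-0.01 -0.   -0.03] w -0.0001 q [-0.31  0.58  2.06 -0.    0.5   0.58]
[-0.1352727   0.07438607]
0.14965182226084398 -0.037898836026269235
```

>>> step_arm([
  {"claw":0,"xyz":[0,0,0.03],"roll":0},
  {"claw":0,"xyz":[0,-0.05,0],"roll":0},
  {"claw":0,"xyz":[0,-0.03,0],"roll":0},
  {"claw":0,"xyz":[0,-0.02,0],"roll":0},
  {"claw":0,"xyz":[0,-0.02,0],"roll":0},
  {"claw":0,"xyz":[0,0,0],"roll":0},
])

```text
time_s: 6.02
ee_pos: [0.4712, -0.1206, 0.0233]
ee_rot: [-3.142, -0.0, -0.882]
wrist_force: [0.5, -0.2, 0.1]
gripper_width: -0.0
```

Run:
```python
from h import *
from cell import capture
o=st()
a=capture("side")[200:350,260:405,::-1]; cv2.imwrite("pics/s2.png",cv2.resize(a,None,fx=4,fy=4,interpolation=cv2.INTER_CUBIC))
```

```text
t 6.025 pos [ 0.4712 -0.1206  0.0233] rot [-3.1415e+00 -1.0000e-04 -8.8230e-01] F [ 0.48 -0.15  0.07] M [0.01 0.01 0.01] w -0.0 q [-0.28  0.6   2.03 -0.    0.51  0.61]
```

View pics/s2.png

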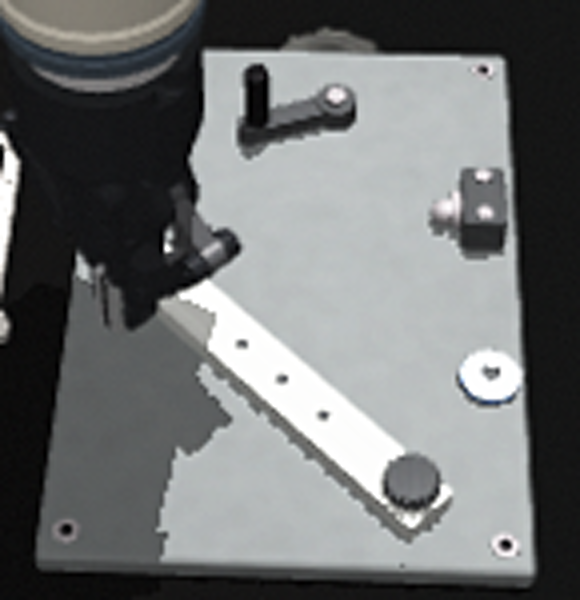

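The strip's holes have shifted by about 3 zoom pixels, so the fingers have just made contact. Next I'll swing it round the pin.

>>> step_arm([
  {"claw":0,"xyz":[-0.01,-0.1,0],"roll":0.032},
  {"claw":0,"xyz":[-0.01,-0.1,0],"roll":0.032},
  {"claw":0,"xyz":[-0.01,-0.1,0],"roll":0.032},
  {"claw":0,"xyz":[-0.01,-0.1,0],"roll":0.032},
  {"claw":0,"xyz":[-0.01,-0.1,0],"roll":0.032},
  {"claw":0,"xyz":[0,0,0],"roll":0},
])

```text
time_s: 6.82
ee_pos: [0.534, -0.0793, 0.0234]
ee_rot: [-3.141, -0.0, -1.384]
wrist_force: [-0.6, 0.5, 0.5]
gripper_width: -0.0
```

```bash
cat >> h.py <<'E'
def fr(o):
    v=J.T@(o["ee_pos"][:2]-PIN); a=o["ee_rot"][2]+np.pi/2-PSI
    yd=np.array([-np.sin(a),np.cos(a)]);xd=np.array([np.cos(a),np.sin(a)])
    print("pinrel",v.round(4),"a",round(a,3),"along",round(v@yd,4),"perp",round(v@xd,4),"Fjig",(J.T@o["wrist_force"][:2]).round(2))
def snap(f):
    from cell import capture
    a=capture("side")[200:350,260:405,::-1]; cv2.imwrite(f"pics/{f}.png",cv2.resize(a,None,fx=4,fy=4,interpolation=cv2.INTER_CUBIC))
E
python3 - <<'E'
from h import *
fr(st());snap("s3")
E
```

```text
t 6.825 pos [ 0.534  -0.0793  0.0234] rot [-3.1406e+00 -4.0000e-04 -1.3837e+00] F [-0.61  0.5   0.53] M [0.04 0.04 0.01] w -0.0 q [-0.17  0.64  1.92 -0.    0.58  1.21]
pinrel [-0.0666  0.1374] a 0.325 along 0.1514 perp -0.0192 Fjig [-0.68  0.41]
```

View pics/s3.png

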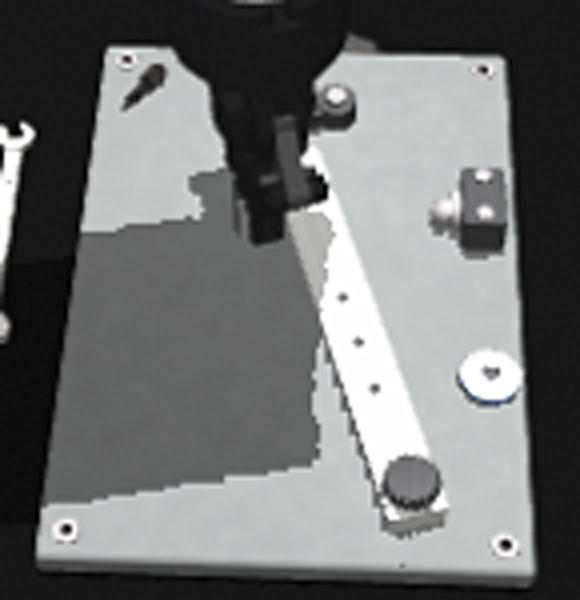

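>>> step_arm([
  {"claw":0,"xyz":[-0.008,-0.08,0],"roll":0.025},
  {"claw":0,"xyz":[-0.007,-0.07,0],"roll":0.022},
  {"claw":0,"xyz":[-0.005,-0.05,0],"roll":0.018},
  {"claw":0,"xyz":[0,0,0],"roll":0},
])

```text
time_s: 7.38
ee_pos: [0.5621, -0.0731, 0.0232]
ee_rot: [3.141, 0.0, -1.588]
wrist_force: [0.2, 0.3, -0.3]
gripper_width: 0.0001
```

Run:
```python
from h import *
fr(st());snap("s4")
```

```text
t 7.375 pos [ 0.5621 -0.0731  0.0232] rot [ 3.1413  0.     -1.5875] F [ 0.21  0.25 -0.31] M [ 0.04 -0.01 -0.01] w 0.0001 q [-0.15  0.66  1.86 -0.    0.62  1.44]
pinrel [-0.0396  0.1474] a 0.121 along 0.1511 perp -0.0214 Fjig [0.17 0.28]
```

View pics/s4.png

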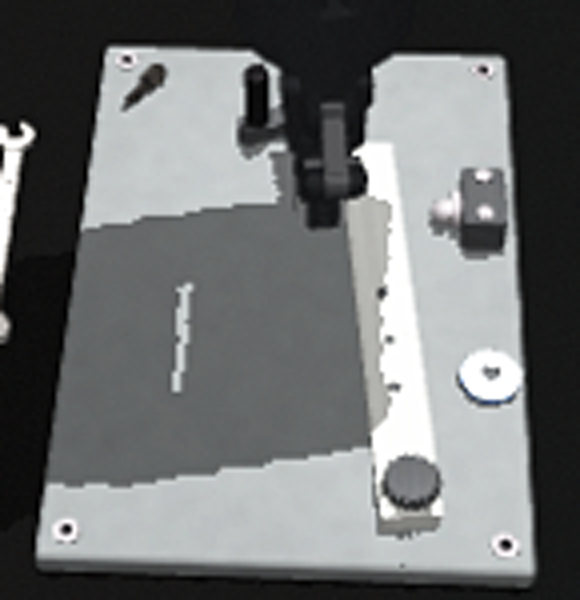

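>>> step_arm([
  {"claw":0,"xyz":[-0.003,-0.035,0],"roll":0.013},
  {"claw":0,"xyz":[-0.002,-0.035,0],"roll":0.013},
  {"claw":0,"xyz":[0,0,0],"roll":0.012},
  {"claw":0,"xyz":[0,0,0],"roll":0},
])

```text
time_s: 7.92
ee_pos: [0.5722, -0.0726, 0.0232]
ee_rot: [3.141, -0.0, -1.707]
wrist_force: [-1.0, 0.4, -0.3]
gripper_width: -0.0001
```

Run:
```python
from h import *
fr(st());snap("s5")
```

```text
t 7.925 pos [ 0.5722 -0.0726  0.0232] rot [ 3.1408 -0.     -1.7072] F [-1.02  0.36 -0.3 ] M [-0.02 -0.02  0.02] w -0.0001 q [-0.15  0.67  1.83 -0.    0.64  1.56]
pinrel [-0.0296  0.1492] a 0.002 along 0.1493 perp -0.0293 Fjig [-1.06  0.22]
```

View pics/s5.png

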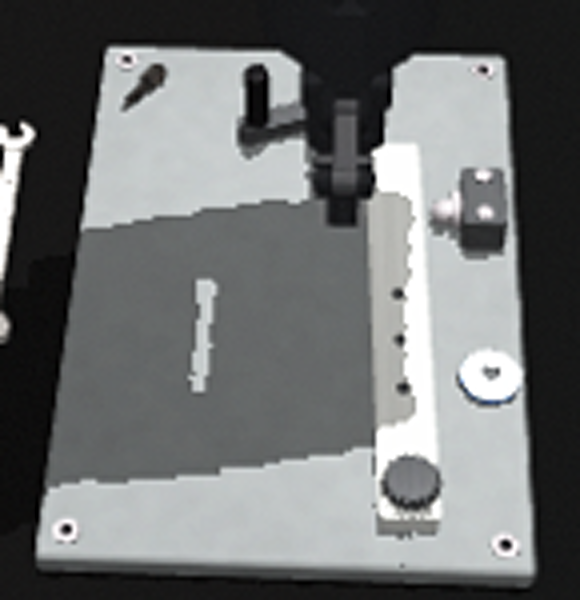

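>>> step_arm([
  {"claw":0,"xyz":[0,-0.005,0],"roll":0},
  {"claw":0,"xyz":[0,-0.005,0],"roll":0},
  {"claw":0,"xyz":[0,-0.004,0],"roll":0},
  {"claw":0,"xyz":[0,0,0],"roll":0},
])

```text
time_s: 8.48
ee_pos: [0.5752, -0.0727, 0.0233]
ee_rot: [-3.141, 0.0, -1.709]
wrist_force: [0.5, -0.0, 0.5]
gripper_width: 0.0
```

Run:
```python
from h import *
fr(st());snap("s6")
```

```text
t 8.475 pos [ 0.5752 -0.0727  0.0233] rot [-3.1415  0.     -1.7086] F [ 0.51 -0.    0.48] M [ 0.05 -0.01  0.02] w 0.0 q [-0.15  0.68  1.83  0.    0.64  1.56]
pinrel [-0.0266  0.1495] a 0.0 along 0.1495 perp -0.0266 Fjig [0.5  0.07]
```

View pics/s6.png

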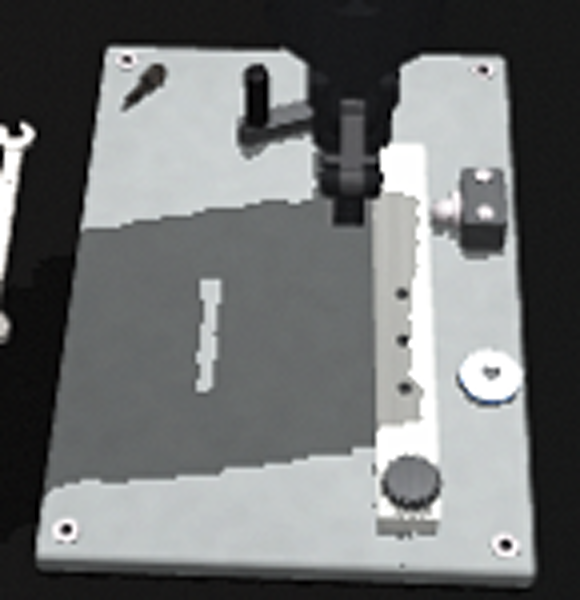

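>>> step_arm([
  {"claw":0,"xyz":[0,-0.003,0],"roll":0},
  {"claw":0,"xyz":[0,-0.003,0],"roll":0},
  {"claw":0,"xyz":[0,0,0],"roll":0},
])

```text
time_s: 8.9
ee_pos: [0.5761, -0.0729, 0.0234]
ee_rot: [-3.141, -0.0, -1.709]
wrist_force: [-0.8, -0.5, 0.1]
gripper_width: 0.0001
```

>>> step_arm([
  {"claw":0,"xyz":[0,-0.003,0],"roll":0},
  {"claw":0,"xyz":[0,0,0],"roll":0},
])

```text
time_s: 9.15
ee_pos: [0.5765, -0.073, 0.0233]
ee_rot: [-3.142, -0.0, -1.709]
wrist_force: [-0.4, -0.4, -0.4]
gripper_width: -0.0
```

>>> step_arm([
  {"claw":0,"xyz":[0,-0.003,0],"roll":0},
  {"claw":0,"xyz":[0,0,0],"roll":0},
])

```text
time_s: 9.4
ee_pos: [0.5769, -0.073, 0.0233]
ee_rot: [-3.141, -0.0, -1.709]
wrist_force: [-0.7, 0.5, 0.6]
gripper_width: 0.0005
```

>>> step_arm([
  {"claw":0,"xyz":[0,-0.003,0],"roll":0},
  {"claw":0,"xyz":[0,0,0],"roll":0},
])

```text
time_s: 9.65
ee_pos: [0.5774, -0.0731, 0.0233]
ee_rot: [-3.142, -0.0, -1.709]
wrist_force: [-0.1, -0.1, 0.0]
gripper_width: -0.0001
```

>>> step_arm([
  {"claw":0,"xyz":[0,-0.003,0],"roll":0},
  {"claw":0,"xyz":[0,0,0],"roll":0},
])

```text
time_s: 9.9
ee_pos: [0.5778, -0.0731, 0.0233]
ee_rot: [3.142, 0.0, -1.709]
wrist_force: [-0.9, 0.8, 1.2]
gripper_width: -0.0
```

>>> step_arm([
  {"claw":0,"xyz":[0,-0.003,0],"roll":0},
  {"claw":0,"xyz":[0,0,0],"roll":0},
])

```text
time_s: 10.15
ee_pos: [0.5779, -0.0731, 0.0233]
ee_rot: [3.141, -0.0, -1.709]
wrist_force: [-2.9, 1.0, 1.7]
gripper_width: 0.0
```

Run:
```python
from h import *
fr(st());snap("s7")
```

```text
t 10.15 pos [ 0.5779 -0.0731  0.0233] rot [ 3.1409 -0.     -1.7087] F [-2.95  1.02  1.69] M [0.08 0.34 0.  ] w 0.0 q [-0.15  0.68  1.82 -0.    0.64  1.56]
pinrel [-0.0239  0.1495] a 0.0 along 0.1495 perp -0.0239 Fjig [-3.06  0.61]
```

View pics/s7.png

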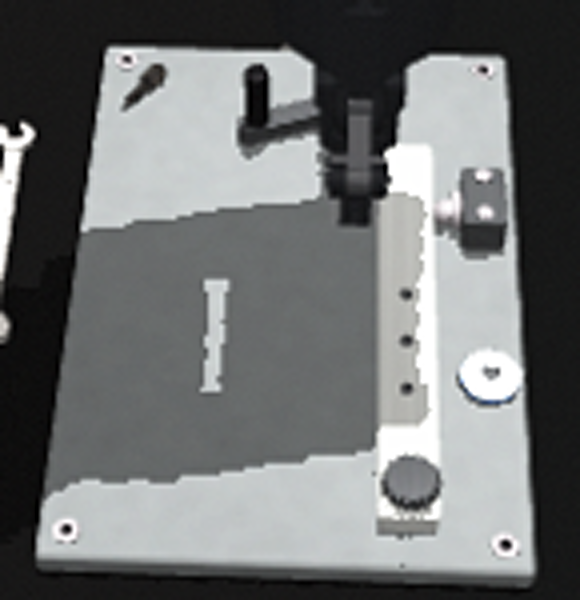

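The strip's right edge at (434,210) now meets the screw, and the force is rising.

>>> step_arm([
  {"claw":0,"xyz":[0,-0.002,0],"roll":0},
  {"claw":0,"xyz":[0,0,0],"roll":0},
])

```text
time_s: 10.45
ee_pos: [0.578, -0.0731, 0.0232]
ee_rot: [3.141, 0.0, -1.709]
wrist_force: [-3.5, 0.7, 2.8]
gripper_width: -0.0001
```

>>> step_arm([
  {"claw":0,"xyz":[0,-0.003,0],"roll":0},
  {"claw":0,"xyz":[0,0,0],"roll":0},
])

```text
time_s: 10.7
ee_pos: [0.5781, -0.0732, 0.0232]
ee_rot: [3.14, 0.0, -1.709]
wrist_force: [-4.5, -0.2, 4.0]
gripper_width: 0.0
```

>>> step_arm([
  {"claw":0,"xyz":[0,-0.003,-0.003],"roll":0},
  {"claw":0,"xyz":[0,0,0],"roll":0},
])

```text
time_s: 10.95
ee_pos: [0.5782, -0.0732, 0.0233]
ee_rot: [3.139, 0.0, -1.709]
wrist_force: [-4.6, 1.3, -0.1]
gripper_width: -0.0
```

>>> step_arm([
  {"claw":0,"xyz":[0,-0.004,-0.002],"roll":0},
  {"claw":0,"xyz":[0,0,0],"roll":0},
])

```text
time_s: 11.2
ee_pos: [0.5782, -0.0732, 0.0233]
ee_rot: [3.138, 0.0, -1.709]
wrist_force: [-6.1, 1.7, 0.3]
gripper_width: 0.0003
```

>>> step_arm([
  {"claw":0,"xyz":[0,-0.005,-0.002],"roll":0},
  {"claw":0,"xyz":[0,0,0],"roll":0},
])

```text
time_s: 11.45
ee_pos: [0.5783, -0.0732, 0.0234]
ee_rot: [3.137, 0.0, -1.709]
wrist_force: [-6.8, 1.9, 0.5]
gripper_width: 0.0004
```

>>> step_arm([
  {"claw":0,"xyz":[0,-0.006,-0.002],"roll":0},
  {"claw":0,"xyz":[0,-0.004,-0.002],"roll":0},
  {"claw":0,"xyz":[0,0,0],"roll":0},
])

```text
time_s: 11.82
ee_pos: [0.5785, -0.0732, 0.0235]
ee_rot: [3.134, 0.0, -1.709]
wrist_force: [-8.7, 2.0, 0.0]
gripper_width: -0.0
```

>>> step_arm([
  {"claw":0,"xyz":[0,-0.005,-0.002],"roll":0},
  {"claw":0,"xyz":[0,0,0],"roll":0},
  {"claw":0,"xyz":[0,0,0],"roll":0},
  {"claw":0,"xyz":[0,0,0],"roll":0},
  {"claw":0,"xyz":[0,0,0],"roll":0},
  {"claw":0,"xyz":[0,0,0],"roll":0},
  {"claw":0,"xyz":[0,0,0],"roll":0},
  {"claw":0,"xyz":[0,0,0],"roll":0},
])

```text
time_s: 12.82
ee_pos: [0.5786, -0.0732, 0.0237]
ee_rot: [3.132, 0.0, -1.709]
wrist_force: [-11.7, 2.1, 0.1]
gripper_width: -0.0003
```

>>> step_arm([
  {"claw":0,"xyz":[0,0,0],"roll":0},
  {"claw":0,"xyz":[0,0,0],"roll":0},
  {"claw":0,"xyz":[0,0,0],"roll":0},
  {"claw":0,"xyz":[0,0,0],"roll":0},
  {"claw":0,"xyz":[0,0,0],"roll":0},
  {"claw":0,"xyz":[0,0,0],"roll":0},
])

```text
time_s: 13.58
ee_pos: [0.5786, -0.0732, 0.0237]
ee_rot: [3.132, 0.0, -1.709]
wrist_force: [-11.0, 1.2, -0.4]
gripper_width: 0.0001
```

Run:
```python
from h import *
fr(st())
```

```text
t 13.575 pos [ 0.5786 -0.0732  0.0237] rot [ 3.1324e+00  1.0000e-04 -1.7088e+00] F [-10.97   1.24  -0.43] M [ 0.32  1.83 -0.03] w 0.0001 q [-0.15  0.68  1.81  0.    0.66  1.56]
pinrel [-0.0232  0.1495] a 0.0 along 0.1495 perp -0.0232 Fjig [-11.04  -0.28]
```

>>> step_arm([
  {"claw":0,"xyz":[0,0.02,0],"roll":0},
  {"claw":0,"xyz":[0,0.03,0],"roll":0},
  {"claw":0,"xyz":[0,0.06,0],"roll":0},
  {"claw":0,"xyz":[0,0.06,0],"roll":0},
  {"claw":0,"xyz":[0,0,-0.2],"roll":0},
  {"claw":0,"xyz":[0,0,-0.25],"roll":0},
  {"claw":0,"xyz":[0,0,-0.2],"roll":0},
  {"claw":0,"xyz":[0,0,0],"roll":0},
])

```text
time_s: 14.58
ee_pos: [0.5592, -0.0706, 0.1252]
ee_rot: [-3.136, -0.0, -1.709]
wrist_force: [-0.7, -0.5, 0.1]
gripper_width: -0.0001
```

Run:
```python
from h import *
o=st();fr(o)
def back(w): return (J.T@(np.array(w)-PIN)).round(4)
for z in(0,.03): print("ring",z,ray("top",px("top",[[45,195]]),z)[0,:2],ray("side",px("side",[[330,40]]),z)[0,:2])
print("fitting",back([.4986,.0295]),back([.4779,.0089]))
hinge=np.array([-.034,.215]); 
print("latch post meas",back([.5382,-.0149]),back([.5384,-.018]), "ratio hinge meas",back([.578,-.0065]))
print(np.arctan2(-(back([.5383,-.0165])-hinge)[1],-(back([.5383,-.0165])-hinge)[0]))
th=.36
post=hinge+.04*np.array([-np.cos(th),-np.sin(th)]); t=np.array([np.sin(th),-np.cos(th)])
c=post-t*.029; print(post,c,p2w(c)); d=p2w(c)-o["ee_pos"][:2]; print(d,tool([*d,0],o["ee_rot"][2]))
```

```text
t 14.575 pos [ 0.5592 -0.0706  0.1252] rot [-3.1363 -0.     -1.7088] F [-0.65 -0.51  0.06] M [-0.03 -0.01 -0.01] w -0.0001 q [-0.15  0.49  1.84 -0.    0.8   1.56]
pinrel [-0.0428  0.1495] a 0.0 along 0.1495 perp -0.0428 Fjig [-0.57 -0.6 ]
ring 0 [0.58091842 0.05201551] [0.58233191 0.05502867]
ring 0.03 [0.57808238 0.05305881] [0.57816847 0.02490358]
fitting [-0.1166  0.2403] [-0.1342  0.217 ]
latch post meas [-0.0712  0.2017] [-0.0706  0.1987] ratio hinge meas [-0.033   0.2155]
0.3837728143985149
[-0.07143587  0.20090903] [-0.08165183  0.22805004] [0.53149554 0.01261421]
[-0.02768885  0.0831665 ] [-0.52378682  0.2590929  -0.        ]
```

>>> step_arm([
  {"claw":0,"xyz":[-0.175,0.086,0],"roll":0},
  {"claw":0,"xyz":[-0.175,0.086,0],"roll":0},
  {"claw":0,"xyz":[-0.174,0.087,0],"roll":0},
  {"claw":0,"xyz":[0,0,0],"roll":-0.0566},
  {"claw":0,"xyz":[0,0,0],"roll":-0.0566},
  {"claw":0,"xyz":[0,0,0],"roll":-0.0566},
  {"claw":0,"xyz":[0,0,0],"roll":-0.0566},
  {"claw":0,"xyz":[0,0,0],"roll":-0.0566},
])

```text
time_s: 15.58
ee_pos: [0.5292, 0.0129, 0.1217]
ee_rot: [3.14, 0.001, -0.814]
wrist_force: [-0.6, 1.1, -0.0]
gripper_width: -0.0002
```

>>> step_arm([
  {"claw":0,"xyz":[0,0,0],"roll":-0.0566},
  {"claw":0,"xyz":[0,0,0],"roll":-0.0566},
  {"claw":0,"xyz":[0,0,0],"roll":-0.0566},
  {"claw":0,"xyz":[0,0,0],"roll":-0.0566},
  {"claw":0,"xyz":[0,0,0],"roll":-0.0566},
  {"claw":0,"xyz":[0,0,0],"roll":-0.0566},
  {"claw":0,"xyz":[0,0,0],"roll":0},
])

```text
time_s: 16.45
ee_pos: [0.5293, 0.0129, 0.1218]
ee_rot: [-3.141, 0.001, 0.246]
wrist_force: [0.0, 0.3, -0.2]
gripper_width: 0.0005
```

```bash
cat >> h.py <<'E'
HG=np.array([-.034,.215])
def lf(o):
    v=J.T@(o["ee_pos"][:2]-PIN)-HG; th=o["ee_rot"][2]-PSI   # tool y = push tangent at th
    u=np.array([-np.cos(th),-np.sin(th)]);t=np.array([np.sin(th),-np.cos(th)])
    print("th",round(th,3),"rad",round(v@u,4),"tan",round(v@t,4),"F rad/tan",(J.T@o["wrist_force"][:2])@u,(J.T@o["wrist_force"][:2])@t)
E
python3 - <<'E'
from h import *
o=st();lf(o);snap("s8")
E
```

```text
t 16.45 pos [0.5293 0.0129 0.1218] rot [-3.1413e+00  1.4000e-03  2.4560e-01] F [ 0.04  0.26 -0.24] M [-0.02 -0.04 -0.03] w 0.0005 q [ 0.    0.46  1.92 -0.    0.77 -0.24]
th 0.384 rad 0.0414 tan -0.0307 F rad/tan -0.10335708693266123 -0.2401190173445437
```

View pics/s8.png

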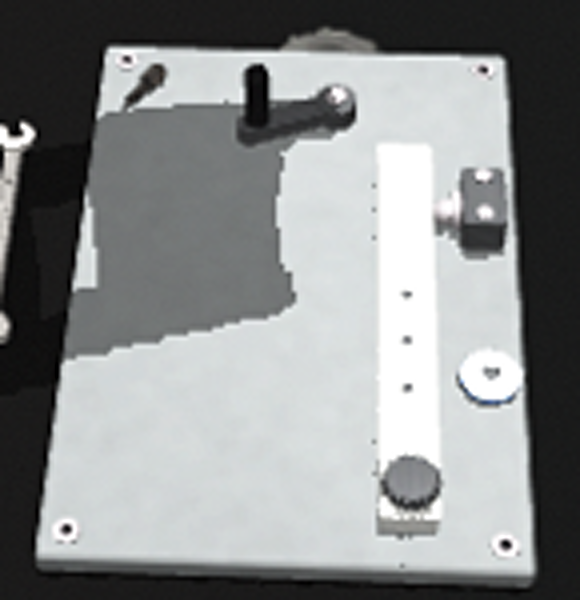

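>>> step_arm([
  {"claw":0,"xyz":[0,0,0.2],"roll":0},
  {"claw":0,"xyz":[0,0,0.2],"roll":0},
  {"claw":0,"xyz":[0,0,0.1],"roll":0},
  {"claw":0,"xyz":[0,0,0.045],"roll":0},
  {"claw":0,"xyz":[0,0,0],"roll":0},
  {"claw":0,"xyz":[0,0,0],"roll":0},
])

```text
time_s: 17.25
ee_pos: [0.5307, 0.0128, 0.0418]
ee_rot: [3.141, -0.001, 0.247]
wrist_force: [-0.2, -0.1, 0.5]
gripper_width: 0.0002
```

Run:
```python
from h import *
o=st();lf(o);snap("s9")
```

```text
t 17.25 pos [0.5307 0.0128 0.0418] rot [ 3.1412e+00 -1.4000e-03  2.4680e-01] F [-0.23 -0.11  0.47] M [-0.01 -0.01 -0.01] w 0.0002 q [ 0.    0.6   1.94 -0.    0.61 -0.24]
th 0.385 rad 0.04 tan -0.0304 F rad/tan 0.24629969795012754 0.046650761801626243
```

View pics/s9.png

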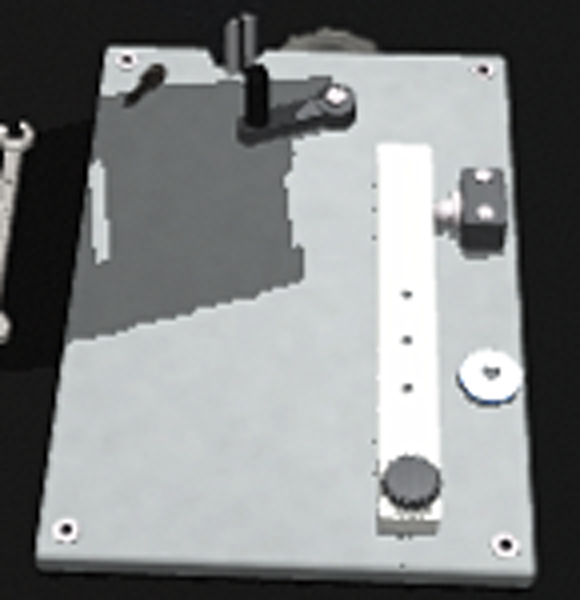

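>>> step_arm([
  {"claw":0,"xyz":[0,0.05,0],"roll":0},
  {"claw":0,"xyz":[0,0.04,0],"roll":0},
  {"claw":0,"xyz":[-0.012,0.033,0],"roll":-0.038},
  {"claw":0,"xyz":[-0.012,0.033,0],"roll":-0.038},
  {"claw":0,"xyz":[-0.012,0.033,0],"roll":-0.038},
  {"claw":0,"xyz":[-0.012,0.033,0],"roll":-0.038},
  {"claw":0,"xyz":[0,0,0],"roll":0},
])

```text
time_s: 18.18
ee_pos: [0.535, -0.0213, 0.0412]
ee_rot: [-3.141, -0.0, 0.723]
wrist_force: [-1.2, 2.3, 0.7]
gripper_width: 0.0003
```

Run:
```python
from h import *
o=st();lf(o);snap("s10")
```

```text
t 18.175 pos [ 0.535  -0.0213  0.0412] rot [-3.1415e+00 -2.0000e-04  7.2330e-01] F [-1.16  2.32  0.67] M [0.22 0.13 0.03] w 0.0003 q [-0.06  0.6   1.92  0.    0.61 -0.79]
th 0.861 rad 0.0409 tan -0.0169 F rad/tan -0.6614852458107803 -2.508613418139954
```

View pics/s10.png

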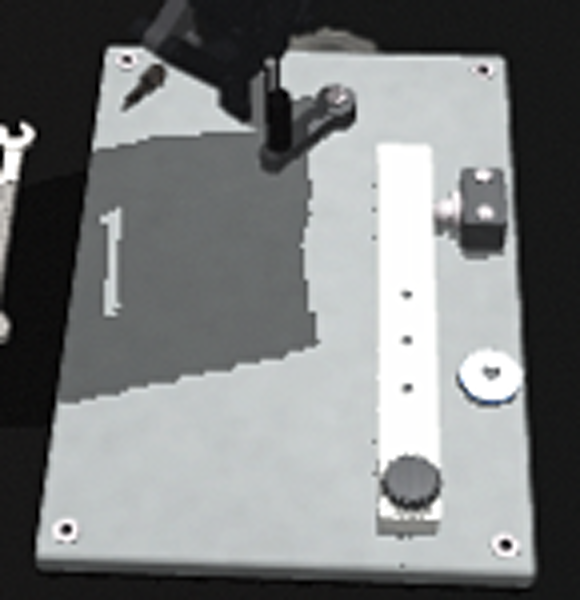

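>>> step_arm([
  {"claw":0,"xyz":[-0.012,0.033,0],"roll":-0.038},
  {"claw":0,"xyz":[-0.012,0.033,0],"roll":-0.038},
  {"claw":0,"xyz":[-0.012,0.033,0],"roll":-0.038},
  {"claw":0,"xyz":[-0.012,0.033,0],"roll":-0.038},
  {"claw":0,"xyz":[-0.012,0.033,0],"roll":-0.038},
  {"claw":0,"xyz":[-0.012,0.033,0],"roll":-0.038},
  {"claw":0,"xyz":[0,0,0],"roll":0},
])

```text
time_s: 19.1
ee_pos: [0.5533, -0.0454, 0.0408]
ee_rot: [-3.139, 0.0, 1.438]
wrist_force: [-4.4, -0.3, 2.2]
gripper_width: 0.0001
```

Run:
```python
from h import *
o=st();lf(o);snap("s11")
```

```text
t 19.1 pos [ 0.5533 -0.0454  0.0408] rot [-3.1395e+00  3.0000e-04  1.4383e+00] F [-4.36 -0.28  2.19] M [-0.    0.59 -0.04] w 0.0001 q [-0.1   0.62  1.88 -0.    0.64 -1.54]
th 1.576 rad 0.0414 tan -0.0183 F rad/tan 0.8504247231805722 -4.2870131508990035
```

View pics/s11.png

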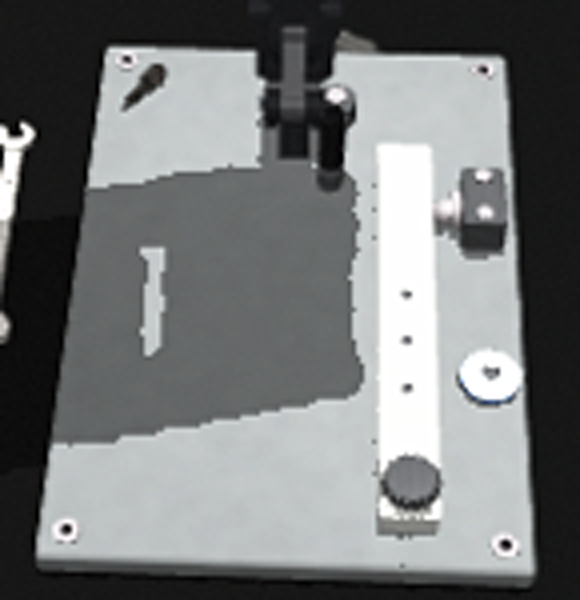

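>>> step_arm([
  {"claw":0,"xyz":[-0.009,0.024,0],"roll":-0.0255},
  {"claw":0,"xyz":[-0.008,0.022,0],"roll":-0.0255},
  {"claw":0,"xyz":[-0.008,0.022,0],"roll":-0.0255},
  {"claw":0,"xyz":[0,0,0],"roll":0},
])

```text
time_s: 19.65
ee_pos: [0.5635, -0.05, 0.0408]
ee_rot: [-3.14, 0.0, 1.679]
wrist_force: [-3.6, -1.9, 1.7]
gripper_width: 0.0003
```

Run:
```python
from h import *
o=st();lf(o);snap("s12")
```

```text
t 19.65 pos [ 0.5635 -0.05    0.0408] rot [-3.1400e+00  4.0000e-04  1.6789e+00] F [-3.64 -1.88  1.68] M [-0.48  0.61 -0.09] w 0.0003 q [-0.11  0.63  1.86 -0.    0.65 -1.79]
th 1.817 rad 0.0415 tan -0.018 F rad/tan 1.4753819269492716 -3.8227538601531923
```

View pics/s12.png

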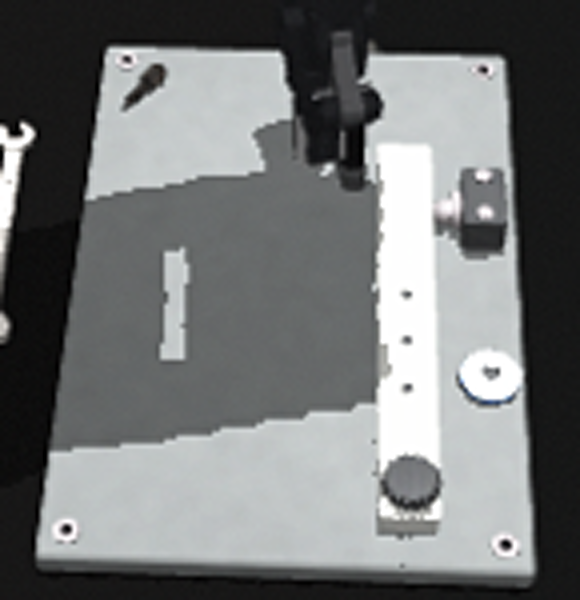

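>>> step_arm([
  {"claw":0,"xyz":[-0.006,0.016,0],"roll":-0.019},
  {"claw":0,"xyz":[-0.003,0.008,0],"roll":-0.01},
  {"claw":0,"xyz":[0,0,0],"roll":0},
])

```text
time_s: 20.08
ee_pos: [0.5671, -0.051, 0.0407]
ee_rot: [-3.14, 0.0, 1.77]
wrist_force: [-4.0, -3.5, 1.9]
gripper_width: 0.0004
```

Run:
```python
from h import *
o=st();lf(o);snap("s13")
```

```text
t 20.075 pos [ 0.5671 -0.051   0.0407] rot [-3.1398e+00  3.0000e-04  1.7698e+00] F [-4.   -3.53  1.9 ] M [-0.67  0.6  -0.03] w 0.0004 q [-0.11  0.64  1.85 -0.    0.66 -1.88]
th 1.908 rad 0.0413 tan -0.0184 F rad/tan 2.6703796099443395 -4.620357210126904
```

View pics/s13.png

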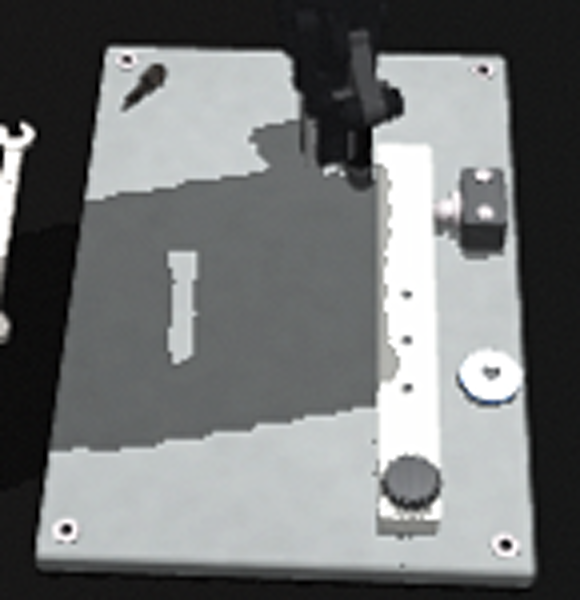

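Very close now: the nose edge is at about 373 and the strip edge at 377. I'll continue in fine steps.

>>> step_arm([
  {"claw":0,"xyz":[-0.001,0.004,0],"roll":-0.004},
  {"claw":0,"xyz":[-0.001,0.004,0],"roll":-0.004},
  {"claw":0,"xyz":[0,0,0],"roll":0},
])

```text
time_s: 20.5
ee_pos: [0.5682, -0.0512, 0.0408]
ee_rot: [-3.14, 0.0, 1.795]
wrist_force: [-4.5, -5.1, 1.6]
gripper_width: 0.0001
```

Run:
```python
from h import *
o=st();lf(o)
```

```text
t 20.5 pos [ 0.5682 -0.0512  0.0408] rot [-3.1397e+00  4.0000e-04  1.7947e+00] F [-4.48 -5.11  1.65] M [-0.78  0.69 -0.05] w 0.0001 q [-0.11  0.64  1.84 -0.    0.66 -1.9 ]
th 1.933 rad 0.0413 tan -0.0183 F rad/tan 3.9898378474388787 -5.507755457172182
```

>>> step_arm([
  {"claw":0,"xyz":[-0.004,0.004,0],"roll":0},
  {"claw":0,"xyz":[-0.002,0.003,0],"roll":0},
  {"claw":0,"xyz":[0,0,0],"roll":0},
])

```text
time_s: 20.88
ee_pos: [0.5692, -0.0513, 0.0407]
ee_rot: [-3.139, -0.0, 1.794]
wrist_force: [-5.8, -1.8, 2.2]
gripper_width: -0.0
```

Run:
```python
from h import *
o=st();lf(o)
```

```text
t 20.875 pos [ 0.5692 -0.0513  0.0407] rot [-3.1392e+00 -3.0000e-04  1.7945e+00] F [-5.8  -1.78  2.19] M [-0.27  0.82 -0.03] w -0.0 q [-0.11  0.64  1.84 -0.    0.66 -1.9 ]
th 1.932 rad 0.0416 tan -0.0174 F rad/tan 0.44680623543926873 -6.049767494082147
```

>>> step_arm([
  {"claw":0,"xyz":[-0.001,0.004,0],"roll":0},
  {"claw":0,"xyz":[0,0,0],"roll":0},
])

```text
time_s: 21.12
ee_pos: [0.5694, -0.0513, 0.0407]
ee_rot: [-3.138, -0.0, 1.795]
wrist_force: [-6.6, -1.7, 3.3]
gripper_width: 0.0001
```

Run:
```python
from h import *
o=st();lf(o);snap("s14")
```

```text
t 21.125 pos [ 0.5694 -0.0513  0.0407] rot [-3.1385e+00 -5.0000e-04  1.7946e+00] F [-6.64 -1.74  3.29] M [-0.32  0.98 -0.03] w 0.0001 q [-0.11  0.64  1.84 -0.    0.66 -1.9 ]
th 1.933 rad 0.0416 tan -0.0172 F rad/tan 0.2281114772073897 -6.85710861969963
```

View pics/s14.png

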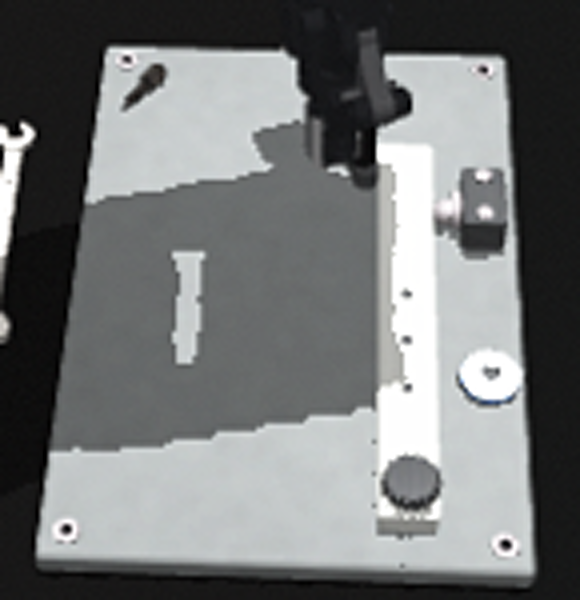

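>>> step_arm([
  {"claw":0,"xyz":[0,0.005,-0.003],"roll":0},
  {"claw":0,"xyz":[0,0.005,-0.002],"roll":0},
  {"claw":0,"xyz":[0,0,0],"roll":0},
])

```text
time_s: 21.55
ee_pos: [0.5696, -0.0512, 0.0408]
ee_rot: [-3.136, -0.001, 1.795]
wrist_force: [-7.7, -4.7, 0.6]
gripper_width: -0.0004
```

Run:
```python
from h import *
o=st();lf(o)
```

```text
t 21.55 pos [ 0.5696 -0.0512  0.0408] rot [-3.1359e+00 -9.0000e-04  1.7947e+00] F [-7.72 -4.7   0.64] M [-0.64  1.29 -0.02] w -0.0004 q [-0.11  0.64  1.84 -0.    0.67 -1.9 ]
th 1.933 rad 0.0416 tan -0.0169 F rad/tan 2.8650598819792026 -8.566403256794858
```

>>> step_arm([
  {"claw":0,"xyz":[-0.003,0.006,-0.002],"roll":0},
  {"claw":0,"xyz":[-0.002,0.006,-0.002],"roll":0},
  {"claw":0,"xyz":[0,0,0],"roll":0},
])

```text
time_s: 21.92
ee_pos: [0.5699, -0.0512, 0.0409]
ee_rot: [-3.133, -0.002, 1.795]
wrist_force: [-10.8, -2.5, 0.6]
gripper_width: -0.0002
```

Run:
```python
from h import *
o=st();lf(o)
```

```text
t 21.925 pos [ 0.5699 -0.0512  0.0409] rot [-3.1327e+00 -2.1000e-03  1.7947e+00] F [-10.8   -2.49   0.55] M [-0.49  1.73 -0.  ] w -0.0002 q [-0.11  0.64  1.84 -0.    0.67 -1.9 ]
th 1.933 rad 0.0417 tan -0.0167 F rad/tan 0.025744508316387627 -11.084967221324616
```

>>> step_arm([
  {"claw":0,"xyz":[-0.001,0.006,-0.001],"roll":0},
  {"claw":0,"xyz":[0,0,0],"roll":0},
  {"claw":0,"xyz":[0,0,0],"roll":0},
  {"claw":0,"xyz":[0,0,0],"roll":0},
  {"claw":0,"xyz":[0,0,0],"roll":0},
])

```text
time_s: 22.55
ee_pos: [0.57, -0.0512, 0.0408]
ee_rot: [-3.131, -0.003, 1.795]
wrist_force: [-13.3, -3.3, 1.3]
gripper_width: 0.0001
```

Run:
```python
from h import *
o=st();lf(o)
```

```text
t 22.55 pos [ 0.57   -0.0512  0.0408] rot [-3.1312e+00 -2.5000e-03  1.7948e+00] F [-13.31  -3.28   1.3 ] M [-0.53  2.06  0.03] w 0.0001 q [-0.11  0.64  1.83 -0.    0.68 -1.9 ]
th 1.933 rad 0.0417 tan -0.0166 F rad/tan 0.24688601400526108 -13.707355516096795
```

>>> step_arm([
  {"claw":0,"xyz":[0,-0.02,0],"roll":0},
  {"claw":0,"xyz":[0,-0.02,0],"roll":0},
  {"claw":0,"xyz":[0,-0.03,0],"roll":0},
  {"claw":0,"xyz":[0,-0.05,0],"roll":0},
  {"claw":0,"xyz":[0,-0.05,0],"roll":0},
  {"claw":0,"xyz":[0,0,0],"roll":0},
])

```text
time_s: 23.3
ee_pos: [0.5498, -0.0568, 0.0426]
ee_rot: [-3.141, -0.0, 1.797]
wrist_force: [0.5, -0.1, 0.6]
gripper_width: -0.0001
```

>>> step_arm([
  {"claw":0,"xyz":[0,0,-0.2],"roll":0},
  {"claw":0,"xyz":[0,0,-0.3],"roll":0},
  {"claw":0,"xyz":[0,-0.25,-0.3],"roll":0},
  {"claw":0,"xyz":[0,-0.3,0],"roll":0},
  {"claw":0,"xyz":[0,0,0],"roll":0},
  {"claw":0,"xyz":[0,0,0],"roll":0},
])

```text
time_s: 24.05
ee_pos: [0.471, -0.0754, 0.1629]
ee_rot: [3.14, 0.001, 1.797]
wrist_force: [0.4, -0.1, -0.3]
gripper_width: -0.0
```

Run:
```python
from h import *
from cell import capture
o=st();snap("s15")
a=capture("top")[145:275,310:460,::-1]; cv2.imwrite("pics/t15.png",cv2.resize(a,None,fx=4.5,fy=4.5,interpolation=cv2.INTER_CUBIC))
```

```text
t 24.05 pos [ 0.471  -0.0754  0.1629] rot [3.1401e+00 5.0000e-04 1.7971e+00] F [ 0.41 -0.11 -0.28] M [ 0.01  0.03 -0.04] w -0.0 q [-0.18  0.32  2.01  0.    0.81 -1.98]
```

View pics/s15.png

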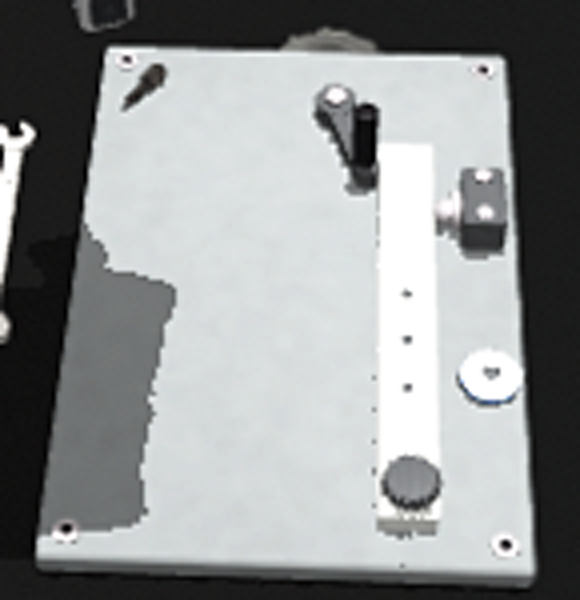

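View pics/t15.png

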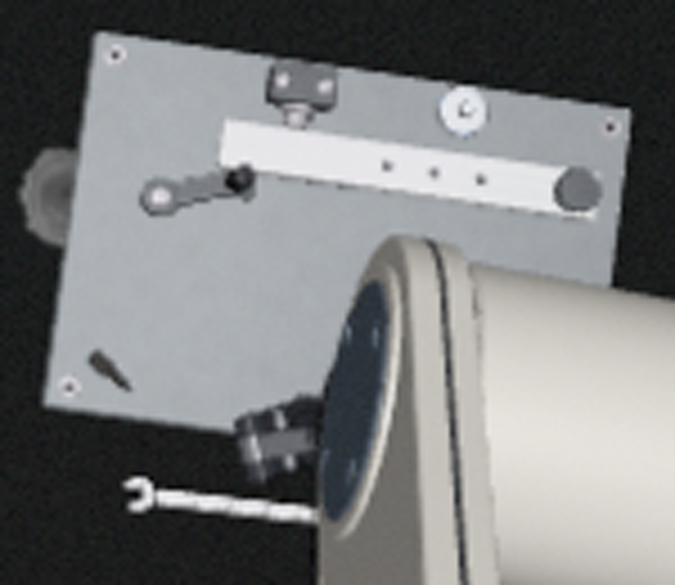

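The pictures show the nose against the strip's near edge at about (375,180) in the side view. The strip touches the screw and is parallel to the jig, and the fitting, filter and spanner are where they were.

Run:
```python
from cell import robot
print(robot.hand_in())
```

```text
the job is handed in; nothing more can be done
None
```

The strip is against the stop with the latch nose on its near edge, and I handed the job in at about 24 s. No verdict was reported.

- **Press:** I swung the strip about its pin until it met the screw. I then pressed it at 150 mm from the pin with about 11 N at the wrist. That was held for about 1.7 s, the readings never went above 12 N, and there was almost no downward load.
- **Latch:** I backed off and swung the latch by its post until the nose met the strip at about 1.93 rad, close to the 1.94 rad I had worked out. I firmed it up to about 13.7 N at the post, which I estimate put 8 to 10 N on the stop. Then I backed straight off and lifted clear.
- **Last checks:** In both pictures the strip lies parallel to the jig, touching the screw, with the nose on its near edge. The fitting and the filter have not moved. The spanner has not moved as far as it can be seen; it was partly hidden or out of frame in the last two pictures. The wrist force is back to zero with the arm clear.
- **Not checked:** The clamping force left between strip and stop after letting go could not be measured. I am relying on the latch's stiffness to hold it.
- **Refused moves:** The first four move calls were refused because rows lacked the roll value. Nothing moved, and I sent them again corrected.

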